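Seat the card-holder post in the clear socket

TASK

Take the steel card-holder post out of its small wooden rest and push it fully home, upright, in the wooden base block, then let go of it. Two of the block's three sockets are blocked low down by broken bits of old dowel, so find by feel the one in which the post bottoms with the lower edge of its black ring level with the socket's mouth. The sockets grip the post: press it firmly against that bottom with 15 to 20 N, never over 25 N in any socket, and leave everything else on the table where it stands.

Things in the scene. Friction and masses are not known exactly. Their poses are not given: they have to be found in the camera images.
- post: card-holder post, 118 mm long, 0.16 kg: steel rod 14 mm in diameter, tapering to 11 mm over the lowest 9 mm; the top 28 mm are a round steel head 24 mm in diameter. A black ring 2 mm wide is on the rod, its lower edge 42 mm from the tip. Origin at the centre of the tip's end face, z up along the post. It starts upright in the rest, tip 6 mm above the table
- post_tip (a point): centre of the post's lower end face (same point as the post's origin)
- post_mark (a point): point on the post's axis at the lower edge of the black ring, 42 mm above the tip
- post_grip (a point): point on the post's axis at mid height of the 24 mm head, 104 mm above the tip: a good place to grip from above
- rest: small light-wood block 70 x 70 x 30 mm fixed to the table, with one loose 15 mm hole 24 mm deep at its centre where the post stands; origin at the centre of its underside
- stand: brown wooden base block 90 x 200 x 60 mm (x, y, z) fixed to the table; three sockets in a row along its y, 60 mm apart, each a blind hole 15 mm wide and 42 mm deep. In two of them, a different two each time, a wooden stub lies on the bottom, so that the post stops with its ring 10 or 16 mm above the mouth instead of level. Origin at the centre of its underside
- mouth0 (a point): centre of the mouth of the socket at the block's -y end, on the block's top face, 60 mm above the table; z up. Sprung pads in the walls 13 mm down grip the rod: pushing it past them and on down takes about 4 to 12 N all the way (not the bottom), pulling out likewise; at the bottom, a cork pad or a stub on it, the force climbs by some 10 N per mm (soft for 3 mm, then hard)
- mouth1 (a point): centre of the mouth of the socket in the middle of the block, on the block's top face, 60 mm above the table; z up. Sprung pads in the walls 13 mm down grip the rod: pushing it past them and on down takes about 4 to 12 N all the way (not the bottom), pulling out likewise; at the bottom, a cork pad or a stub on it, the force climbs by some 10 N per mm (soft for 3 mm, then hard)
- mouth2 (a point): centre of the mouth of the socket at the block's +y end, on the block's top face, 60 mm above the table; z up. Sprung pads in the walls 13 mm down grip the rod: pushing it past them and on down takes about 4 to 12 N all the way (not the bottom), pulling out likewise; at the bottom, a cork pad or a stub on it, the force climbs by some 10 N per mm (soft for 3 mm, then hard)
- weight_a: steel paper weight, 70 x 45 x 28 mm, near the rest; leave alone
- weight_b: steel paper weight, 70 x 45 x 28 mm, near the base block; leave alone
- dish: small glazed dish, 80 mm wide, 30 mm tall; leave alone
- ruler: flat wooden straightedge 35 x 240 x 8 mm; leave alone
- sprayer: aluminium spray bottle, 56 mm wide, 174 mm tall; leave alone
- paste_jar: amber glass jar, 64 mm wide, 75 mm tall; leave alone
- brush: wooden-handled brush lying on the table; leave alone
Things that resemble listed ones, but are neither listed nor needed, are in the scene too. Leave any purple look-alike of the post alone.

How it is judged:
On the way, in this order (a step that is already met when the one before it is completed fails the run):
1. the post is lifted clear of its rest (z of post_tip in the frame of rest above 0.045 m), for 0.1 s.
2. the post is pressed firmly home in the clear socket, its ring level with the mouth (post on block over 17 N in all, the pads' grip of about 12 N included) (((z of post_mark in the frame of mouth0 between -0.003 and 0.003 m and horizontal distance between post_tip and mouth0 below 0.004 m) or (z of post_mark in the frame of mouth1 between -0.003 and 0.003 m and horizontal distance between post_tip and mouth1 below 0.004 m) or (z of post_mark in the frame of mouth2 between -0.003 and 0.003 m and horizontal distance between post_tip and mouth2 below 0.004 m)) and contact force between post and stand above 17 N), for 0.1 s.
At the end, for the whole second after the job is handed in: the post stands upright (within 0.08 rad) and at rest in the clear socket, the lower edge of its ring within 3 mm of the mouth's level and its tip within 4 mm of the socket's axis, released (((z of post_mark in the frame of mouth0 between -0.003 and 0.003 m and horizontal distance between post_tip and mouth0 below 0.004 m) or (z of post_mark in the frame of mouth1 between -0.003 and 0.003 m and horizontal distance between post_tip and mouth1 below 0.004 m) or (z of post_mark in the frame of mouth2 between -0.003 and 0.003 m and horizontal distance between post_tip and mouth2 below 0.004 m)) and angle between post's own z axis and vertical below 0.08 rad and linear speed of post below 0.02 m/s and contact force between post and the fingers below 0.1 N); the robot touches nothing.
It fails at once if the base block takes more than 36 N in all, the grip of its sprung pads (about 12 N) included (contact force between stand and anything else above 36 N).
It fails at once if one of the other things on the table is moved more than 20 mm (distance of any of weight_a, weight_b, dish, ruler, sprayer, paste_jar, brush from where it was at the start of the episode above 0.02 m).
It also fails if it takes over 72 s, if anything falls off the work surface, if the arm or the gripper's body presses on something with over 40 N, if the wrist force passes 120 N, or if a joint passes its speed limit or range.

ROBOT

A 6-joint arm with a two-finger parallel gripper is mounted at the origin on the work surface. World frame = base frame: x ahead of the robot, y to its left, z up, the work surface at z = 0. Lengths are in m, angles in rad, forces in N, time in s.
With the tool pointing down it reaches from about 0.4 to 0.925 m from the base axis. Payload 3.4 kg.
Tool frame: the origin (TCP) lies on the centre line of the jaws, within the pads' length; the fingertips stand 11 mm ahead of it and the grasp point (between the pads) lies 8 mm behind it; z points along the fingers, y is the line along which they close (so a half turn about z gives the same grasp; the last joint's range is limited). The gripper opens to 85 mm and grips with 20 to 120 N. Pads are 22 mm wide; open, the fingers measure 114 mm over their backs; the gripper's body (76 mm by 85 mm) begins 54 mm behind the grasp point. The pads swing forward as they close: fully open they stand 13 mm farther back than shut.
Start: joints at [-1.302, 0.307, 1.506, -0, 1.328, -0.073], TCP at [0.193, -0.542, 0.212] pointing down, gripper open.
Joint ranges: [-3.12, 3.12], [-1.05, 2.28], [0.14, 2.33], [-1.42, 4.57], [0.1, 2.73], [-2.68, 2.68]. Speed limits (rad/s): [2.57, 2.57, 3.14, 3.14, 3.14, 3.14].

INTERFACE

Orientations are given as a unit quaternion [w, x, y, z].
In Python, from cell import env gives the robot as it stands. The module is installed in compiled form; this text tells all that it offers. Calls block until the motion is done:
- env.move_pose(position, orientation): joint-space move of the TCP to a pose.
- env.servo_line(position, rotation=None, v=0.15): straight line of the TCP; rotation=None keeps the orientation; v is the mean speed in m/s.
- env.move_joints(angles): joint-space move.
- env.gripper_to(opening, effort=None): finger opening in m; effort is the grip in N (None keeps the last); returns when the fingers have stopped.
- env.sleep(seconds).
- env.solve_ik(position, orientation): joint angles nearest the present ones, or None.
- env.state(): the state.
- env.grab_frame(name): name is "scene" or "side" or "wrist"; returns a dict with "img" (400x640x3 uint8, blue, green, red), "intrinsics" (3x3 intrinsics, pixels), "R" (3x3) and "t" (3): a world point X has camera coordinates R X + t. Camera axes: x right, y down, z forward; pixel columns grow to the right and rows downward; lengths in m; the calibration is good to about 2 mm. A picture is of the moment at which its call begins. There is no depth.
A pose or a line that the arm cannot do raises env.MotionError and nothing moves.
- env.job_done(): hands the job in; it is judged then, once.
The state is a dict: "clock": time; "joint_pos": joint angles; "joint_velocities": joint speeds; "effort": joint torques, N m; "tool_pos": TCP position; "orientation": TCP orientation; "ft_force": force on the tool from outside, world axes, zero at the start; "wrist_torque": the same for the moment, N m; "gripper_width": finger opening in m; "gripper_force": force on a finger pad.
Only numpy, scipy, OpenCV 4.12 (cv2) and the standard library are available. Lean on these libraries where they do the work, as an engineer would, in place of code of your own. Each camera call takes 0.05 s, during which the arm holds its last target. There are 200 camera calls.

## Working session

There is one attempt and no reset: what is moved stays moved. The work goes in short steps, each a Python script; the robot and the scene stay as the last script left them, time stands still between calls to the robot, and variables do not carry over. Pictures are saved under pics/ and viewed, at most 10 in all, crops included, and the job is handed in when it is done.

```bash
mkdir -p pics
cat > h.py <<'E'
import numpy as np, cv2
from cell import env
def grab(n,f=None):
    d=env.grab_frame(n)
    if f: cv2.imwrite('pics/'+f,d['img'])
    return d
def ray(d,u,v,z):
    K,R,t=d['intrinsics'],np.array(d['R']),np.array(d['t'])
    c=-R.T@t; r=R.T@np.linalg.inv(K)@np.array([u,v,1.])
    return c+r*(z-c[2])/r[2]
def proj(d,X):
    p=np.array(d['intrinsics'])@(np.array(d['R'])@np.array(X)+np.array(d['t'])); return p[:2]/p[2]
E
python3 - <<'E'
from h import *
for n in("scene","side","wrist"):
    d=grab(n,n+"0.png"); print(n,-np.array(d['R']).T@d['t'],np.array(d['R'])[2],d['intrinsics'][0][0])
s=env.state();print(s['clock'],s['tool_pos'],s['orientation'],s['ft_force'],s['gripper_width'])
E
```

```text
scene [1.28820841 0.05375851 1.07078886] [-0.58263648 -0.03229897 -0.81209083] 442.66232042236925
side [0.10086581 0.53481455 0.91320523] [ 0.4639588  -0.47563447 -0.747338  ] 460.24574488000906
wrist [ 0.26773155 -0.51412651  0.37281571] [-0.29376855 -0.10309945 -0.95030024] 352.0359923856096
0.15 [ 0.19256966 -0.54119157  0.21111507] [-7.88258897e-04  9.85434319e-01  1.70054632e-01 -5.63472447e-05] [-0.08330625  0.11136183 -0.65737642] 0.08545442947054466
```

View pics/scene0.png

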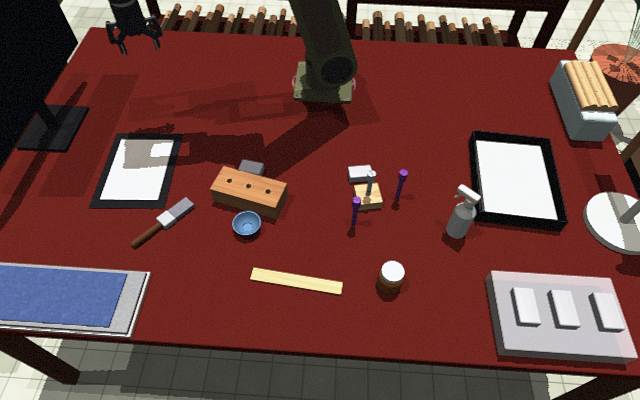

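View pics/side0.png

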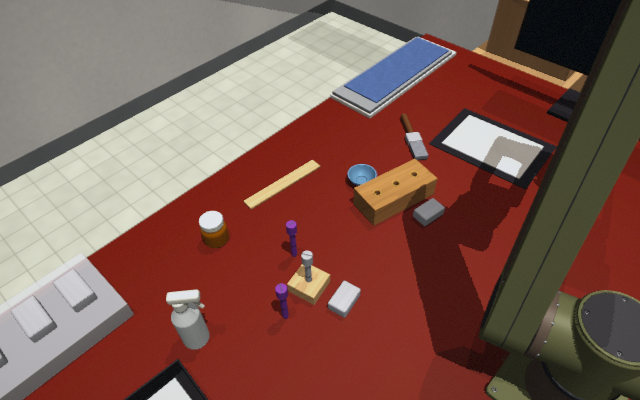

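The scene view shows the rest at about (369,197) with the steel post head at (371,173). The weight is beside it at (361,173), and the purple look-alikes are at (356,202) and (403,174). The brown block's sockets are near (229,181), (249,186) and (268,191). In the side view the head is at (307,257) and the sockets are near (377,192), (396,183) and (414,174).

Run:
```python
from h import *
for n,pts in (("scene",dict(head=(371,173,.12),h0=(229,181,.06),h1=(249,186,.06),h2=(268.5,191,.06),rest=(369,197,.03),pa=(356,200,.11),pb=(403,173,.11),wa=(361,172,.028),wb=(252,167,.028))),
 ("side",dict(head=(307,256,.12),h2=(377,192.5,.06),h1=(396,183.5,.06),h0=(414.5,174.5,.06),pa=(292,226,.11),pb=(282,289,.11),wa=(345,295,.028),wb=(429,209,.028)))):
    d=grab(n)
    for k,(u,v,z) in pts.items(): print(n,k,ray(d,u,v,z).round(4))
    r=(220,150,100,80) if n=="scene" else (340,150,110,80)
    if n=="scene": a=d['img'][145:225,200:310]; b=d['img'][150:230,330:430]
    else: a=d['img'][150:230,345:455]; b=d['img'][210:330,260:370]
    f=lambda i:cv2.resize(i,(400,300),interpolation=cv2.INTER_CUBIC)
    row=np.hstack([f(a),f(b)]); out=row if n=="scene" else np.vstack([out,row])
cv2.imwrite('pics/crop1.png',out)
```

```text
scene head [0.5128 0.1592 0.12  ]
scene h0 [ 0.5235 -0.243   0.06  ]
scene h1 [ 0.5372 -0.1828  0.06  ]
scene h2 [ 0.5508 -0.1249  0.06  ]
scene rest [0.5293 0.163  0.03  ]
scene pa [0.6  0.12 0.11]
scene pb [0.4981 0.2495 0.11  ]
scene wa [0.4361 0.1392 0.028 ]
scene wb [ 0.4408 -0.1925  0.028 ]
side head [0.5161 0.1579 0.12  ]
side h2 [ 0.5524 -0.1294  0.06  ]
side h1 [ 0.5359 -0.1867  0.06  ]
side h0 [ 0.5198 -0.2452  0.06  ]
side pa [0.6033 0.1172 0.11  ]
side pb [0.5023 0.2447 0.11  ]
side wa [0.4304 0.1326 0.028 ]
side wb [ 0.4361 -0.1972  0.028 ]
```

View pics/crop1.png

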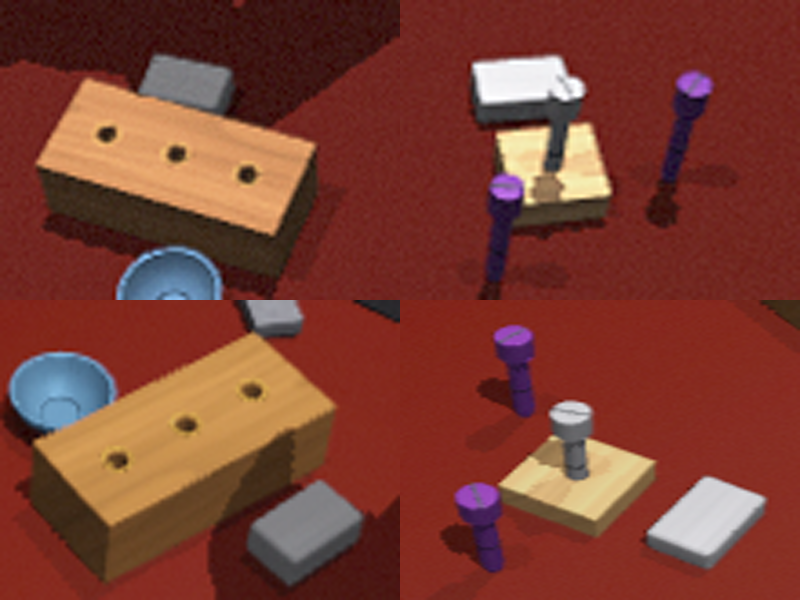

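The crops confirm three clear sockets, and the steel post is the only grey one. The estimates from the two views agree to within about 4 mm, so I'll hover over the post and look from close by.

```bash
cat >> h.py <<'E'
def quat(yawx):  # tool down, tool x at angle yawx deg; tool y at yawx-90
    a=np.radians(yawx)/2; return [0,np.cos(a),np.sin(a),0]
E
python3 - <<'E'
from h import *
for yaw in (-53,127):
  for p in ([.515,.159,.102],[.515,.159,.23],[.536,-.185,.2],[.536,-.185,.12]):
    print(yaw,p,env.solve_ik(p,quat(yaw)))
env.gripper_to(.06,40)
q=quat(-53) if env.solve_ik([.515,.159,.102],quat(-53)) is not None else quat(127)
env.move_pose([.536,-.185,.27],q); d=grab("wrist","w_stand.png")
env.move_pose([.515,.159,.23],q); e=grab("wrist","w_post.png")
cv2.imwrite("pics/w1.png",cv2.resize(np.vstack([d['img'],e['img']]),(480,600)))
s=env.state();print(s['clock'],s['tool_pos'],s['ft_force'])
for X in ([.5145,.1585,.124],[.5145,.1585,.06]): print(proj(e,X))
for X in ([.522,-.244,.06],[.5365,-.185,.06],[.5515,-.127,.06]): print(proj(d,X))
E
```

```text
-53 [0.515, 0.159, 0.102] None
-53 [0.515, 0.159, 0.23] None
-53 [0.536, -0.185, 0.2] [-4.06838901e-01  3.04981908e-01  1.54065897e+00 -4.44089210e-16
  1.29595177e+00  2.08898193e+00]
-53 [0.536, -0.185, 0.12] [-4.06838901e-01  3.80054489e-01  1.64788502e+00 -4.44089210e-16
  1.11365315e+00  2.08898193e+00]
127 [0.515, 0.159, 0.102] [ 2.21078409e-01  3.66096927e-01  1.72923771e+00 -4.44089210e-16
  1.04625802e+00 -4.24693414e-01]
127 [0.515, 0.159, 0.23] [ 2.21078409e-01  2.42767697e-01  1.55210843e+00 -4.44089210e-16
  1.34671652e+00 -4.24693414e-01]
127 [0.536, -0.185, 0.2] [-4.06838901e-01  3.04981908e-01  1.54065897e+00 -4.44089210e-16
  1.29595177e+00 -1.05261072e+00]
127 [0.536, -0.185, 0.12] [-4.06838901e-01  3.80054489e-01  1.64788502e+00 -4.44089210e-16
  1.11365315e+00 -1.05261072e+00]
3.8417 [0.51573138 0.15781284 0.23023473] [ 0.01187442  0.29794123 -0.60720055]
[320.17377264 192.83240704]
[320.17244406 173.81323404]
[279.65511342 200.18067842]
[322.07214369 166.04649127]
[367.04933596 130.73486671]
```

View pics/w1.png

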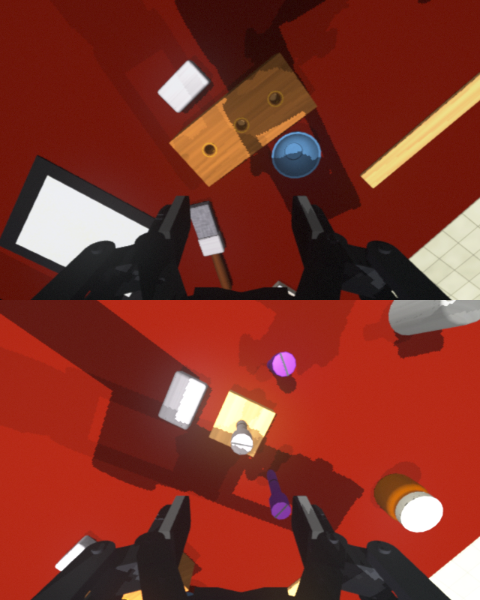

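The wrist views show the head at about (322,190) and the sockets at about (279,199), (323,165) and (367,131). These match the predictions to within 2–3 px. Next I refine with masks, then grasp and lift.

Run:
```python
from h import *
d=grab("wrist"); 
hsv=cv2.cvtColor(d['img'],cv2.COLOR_BGR2HSV)
m=((hsv[...,1]<60)&(hsv[...,2]>110)).astype(np.uint8); m[:, :300]=0; m[:,345:]=0; m[:170]=0; m[215:]=0
n,l,st,c=cv2.connectedComponentsWithStats(m); i=1+st[1:,4].argmax(); print(st[i],c[i])
(x,y),r=cv2.minEnclosingCircle(max(cv2.findContours(m,0,1)[0],key=cv2.contourArea)); print(x,y,r)
P=ray(d,st[i][0]+st[i][2]/2-.5,y,.124); print("head",P, ray(d,*c[i],.124))
w=cv2.imread('pics/w_stand.png'); g=cv2.cvtColor(w,6)
for (u,v) in ((279,199),(322.5,165.5),(367,131)):
    p=cv2.getRectSubPix(g,(25,25),(u,v)); b=(p<0.6*np.median(p)).astype(np.uint8)
    n,l,st,c=cv2.connectedComponentsWithStats(b); j=l[12,12] or 1; print(u,v,st[j],c[j]+[u-12,v-12])
s=env.state();print(s['tool_pos'])
```

```text
[308 170  29  36 836] [321.92822967 188.12679426]
321.5 187.35714721679688 18.207805633544922
head [0.51305277 0.16277559 0.124     ] [0.51338686 0.16223635 0.124     ]
279 199 [  6   6  13  13 124] [278.69354839 198.91129032]
322.5 165.5 [ 5 12 13  7 52] [321.07692308 168.76923077]
367 131 [ 6  6 13 14 77] [368.1038961  132.80519481]
[0.51571286 0.1577398  0.23021698]
```

```bash
cat >> h.py <<'E'
def goto(p,v=.15,fix=True):
    p=np.array(p,float); env.servo_line(list(p),v=v)
    if fix:
        env.sleep(.15); e=p-np.array(env.state()['tool_pos']); env.servo_line(list(p+e),v=.05); env.sleep(.1)
        return p+e
E
python3 - <<'E'
from h import *
d=grab("wrist"); H=ray(d,322,190.8,.124); print(H)
H=(H+[.5145,.1585,.124])/2
goto([H[0],H[1],.16]); d=grab("wrist","w2.png")
c=goto([H[0],H[1],.103],v=.08); s=env.state(); print(c,s['tool_pos'],s['ft_force'])
env.gripper_to(.0,60); env.sleep(.2); s=env.state(); print(s['gripper_width'],s['gripper_force'],s['tool_pos'],s['ft_force'])
t=s['tool_pos']
env.servo_line([c[0],c[1],.103+.02],v=.05); s=env.state(); print(s['ft_force'])
env.servo_line([c[0],c[1],.22],v=.12); env.sleep(.2); s=env.state(); print(s['clock'],s['tool_pos'],s['ft_force'],s['gripper_width'])
a=grab("side","s3.png")['img']; b=grab("scene","c3.png")['img']; w=grab("wrist","w3.png")['img']
f=lambda i:cv2.resize(i,(390,290),interpolation=cv2.INTER_CUBIC)
cv2.imwrite("pics/v3.png",np.vstack([np.hstack([f(a[120:300,220:460]),f(b[80:230,300:500])]),np.hstack([f(w),f(d['img'])])]))
E
```

```text
[0.51474798 0.16045767 0.124     ]
[0.51407796 0.15934382 0.10236408] [0.51412111 0.15933273 0.10250026] [-0.45918254  0.15302201 -0.50219928]
0.017894103337921477 59.03105963137932 [0.51448527 0.15942358 0.10274447] [-0.90046766  0.17090697  4.0971519 ]
[ 0.24773529  0.41221257 -1.64134589]
8.8833 [0.51351105 0.15920269 0.21904693] [-0.18839127 -0.14549573 -0.93372949] 0.017606280697587937
```

View pics/v3.png

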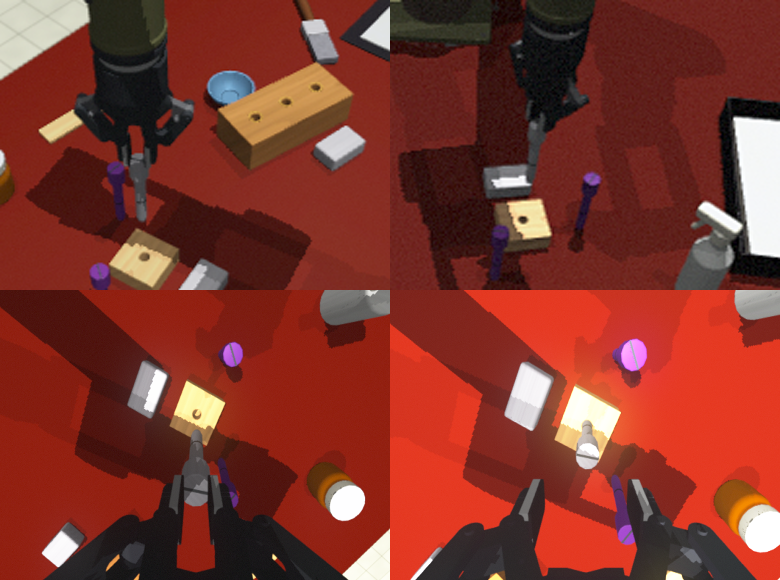

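The post is held and lifted, with the rest's hole now empty. The gripper reads 17.9 mm on a 24 mm head, so I'll take a closer look to check the tilt and where the tip sits.

Run:
```python
from h import *
a=cv2.imread('pics/s3.png')[205:265,275:335]; b=cv2.imread('pics/c3.png')[135:185,345:395]; w=cv2.imread('pics/w3.png')[180:300,270:370]
f=lambda i:cv2.resize(i,(380,380),interpolation=cv2.INTER_NEAREST)
cv2.imwrite("pics/v4.png",cv2.resize(np.hstack([f(a),f(b)]),(800,400)))
S=env.grab_frame("side");C=env.grab_frame("scene");W=env.grab_frame("wrist")
t=env.state()['tool_pos']; print(t)
for dz in (.022,-.008,-.03,-.096-.0): 
    pass
for z in (t[2]+.008+.014,t[2]+.008-.014,t[2]+.008-.06,t[2]+.008-.104): print(z,[proj(k,[t[0],t[1],z]).round(1) for k in (S,C,W)])
```

```text
[0.51404517 0.15933668 0.21985053]
0.24185052809765545 [array([304.4, 219.8]), array([376.2, 143.2]), array([321.6, 277. ])]
0.21385052809765542 [array([305.1, 229. ]), array([374.9, 150.6]), array([321.4, 249.6])]
0.16785052809765544 [array([306.2, 243.2]), array([373. , 162.1]), array([321.2, 218.5])]
0.12385052809765544 [array([307.1, 255.9]), array([371.2, 172.5]), array([321.1, 198.1])]
```

View pics/v4.png

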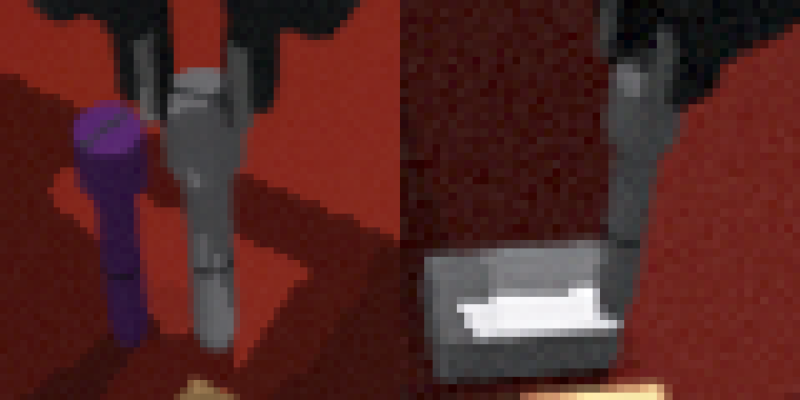

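The post is upright and on the tool axis: tip at (307,257) in the side view and (372,174) in the scene view, as predicted. I'll carry it to a hover over the middle socket and compare tip and hole.

Run:
```python
from h import *
x,y=.5365,-.185
p=env.state()['tool_pos']
goto([p[0],p[1],.24],fix=False); goto([x,y,.24],v=.2,fix=False); c=goto([x,y,.176]); 
s=env.state(); t=s['tool_pos']; print(s['clock'],t,c,s['ft_force'])
ims=[]
for n,z in (("side",6),("scene",8),("wrist",4)):
    d=grab(n,n+"5.png"); a=proj(d,[t[0],t[1],t[2]-.0965]); b=proj(d,[x,y,.06])
    print(n,'tip',a.round(1),[proj(d,X).round(1) for X in ([.522,-.244,.06],[x,y,.06],[.5515,-.127,.06])])
    u,v=b.astype(int); k=33 if n!="wrist" else 50
    print('crop origin',u-k,v-k,400/(2*k)); ims.append(cv2.resize(d['img'][v-k:v+k,u-k:u+k],(400,400),interpolation=cv2.INTER_NEAREST))
cv2.imwrite('pics/v5.png',cv2.resize(np.hstack(ims[:2]),(800,400))); cv2.imwrite('pics/v6.png',ims[2])
```

```text
12.4167 [ 0.53542442 -0.18475685  0.17479408] [ 0.53536905 -0.18469009  0.17453817] [-0.57180385  0.17479835 -1.051513  ]
side tip [396.4 179. ] [array([413.5, 174.3]), array([395.4, 183.7]), array([376.7, 193.2])]
crop origin 362 150 6.0606060606060606
scene tip [247.7 181.5] [array([228.8, 180.6]), array([248.3, 185.8]), array([267.7, 191.1])]
crop origin 215 152 6.0606060606060606
wrist tip [321.  197.9] [array([266.6, 235.4]), array([321.8, 192.2]), array([381.5, 146.6])]
crop origin 271 142 4.0
```

View pics/v5.png

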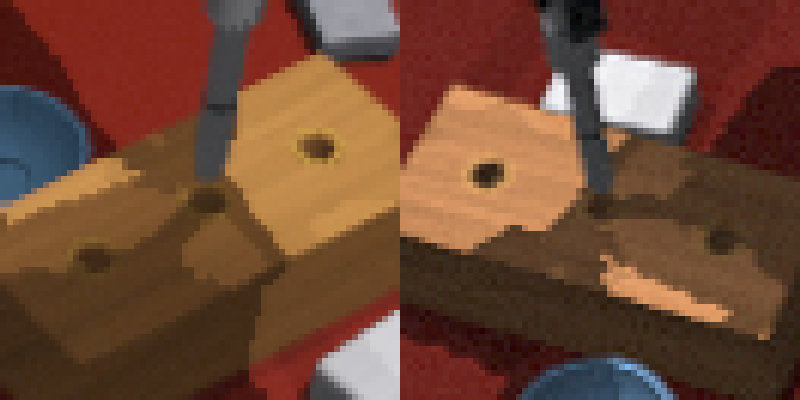

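View pics/v6.png

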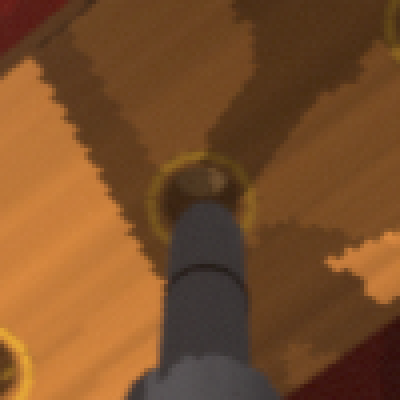

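In the wrist view the middle socket is centred near (321.5,192), with the tip directly over it about 1 px to the right. In side and scene the tip also sits over the hole. The alignment is within about 1 mm, so I'll descend under force control.

```bash
cat >> h.py <<'E'
OFF=.0967
def force(f0,n=3):
    F=[]
    for _ in range(n): env.sleep(.02); F.append(env.state()['ft_force'])
    return np.mean(F,0)-f0
def insert(x,y,stop=15.,zmin=.013):
    """hover pose reached beforehand; returns x,y,tipz,force"""
    env.sleep(.3); f0=np.array(np.mean([env.state()['ft_force'] for _ in range(3)],0))
    env.servo_line([x,y,.064+OFF],v=.05); z=.064; log=[]
    while z>zmin:
        F=force(f0); log.append((round(1000*z,1),*F.round(1)))
        if F[2]>stop: 
            F=force(f0,6)
            if F[2]>stop: break
        lat=F[:2]; 
        if np.hypot(*lat)>1.5: d=np.clip(.00008*lat,-.0003,.0003); x+=d[0]; y+=d[1]
        z-=.001 if F[2]<11.5 and not(.0505<z<.061) else .0004
        env.servo_line([x,y,z+OFF],v=.02)
    for l in log[::2]+log[-3:]: print(*l)
    s=env.state(); print('t',s['clock'],'cmd',x,y,z,'tip z',s['tool_pos'][2]-OFF,s['tool_pos'],'F',F,'w',s['gripper_width'])
    return x,y,z,f0,F
E
python3 - <<'E'
from h import *
env.gripper_to(0,100)
goto([.5349,-.1853,.170],v=.03,fix=False)
insert(.5349,-.1853)
E
```

```text
64.0 -0.5 -0.4 -0.1
62.0 0.1 -0.1 -0.2
60.0 0.1 -0.5 -0.2
59.2 0.1 0.3 -0.4
58.4 -0.3 -0.1 0.0
57.6 0.1 -0.2 0.3
56.8 -0.1 -0.1 -0.1
56.0 -0.2 0.0 0.3
55.2 0.3 -0.2 0.5
54.4 0.2 -0.6 -0.2
53.6 -0.1 0.1 -0.4
52.8 -0.4 0.5 0.4
52.0 0.3 0.3 -0.0
51.2 0.2 0.6 -0.6
50.4 0.0 -0.2 0.5
48.4 0.2 -0.1 0.1
46.4 0.4 -0.2 0.1
44.4 -0.4 -0.6 0.3
42.4 0.2 0.1 -0.0
40.4 -0.1 -0.3 -0.1
38.4 0.5 0.1 -1.4
36.4 0.3 -0.1 -0.2
34.4 0.4 -0.7 0.7
32.4 -0.3 -0.4 6.8
30.4 -0.9 -0.4 13.4
29.6 -1.1 -0.6 15.3
30.4 -0.9 -0.4 13.4
30.0 -0.7 -0.7 14.8
29.6 -1.1 -0.6 15.3
t 28.8833 cmd 0.5349 -0.1853 0.029600000000000036 tip z 0.03236322146593475 [ 0.53710685 -0.18649034  0.12906322] F [-0.23499484 -0.82303336 15.48541263] w 0.01488036087384353
```

Run:
```python
from h import *
ims=[]
for n in ("side","scene","wrist"):
    d=grab(n,n+"7.png"); u,v=proj(d,[.5365,-.185,.08]).astype(int); k=40 if n!="wrist" else 70
    ims.append(cv2.resize(d['img'][v-k:v+k,u-k:u+k],(266,300),interpolation=cv2.INTER_NEAREST))
cv2.imwrite('pics/v7.png',np.hstack(ims))
s=env.state();print(s['clock'],s['tool_pos'],s['ft_force'],s['wrist_torque'],s['gripper_width'],s['gripper_force'])
```

```text
29.0333 [ 0.53710338 -0.18646397  0.12907005] [ 0.40943665  0.33349518 14.03693347] [-0.07518405  0.15047588 -0.00969424] 0.014756287282507085 104.6862211287953
```

View pics/v7.png

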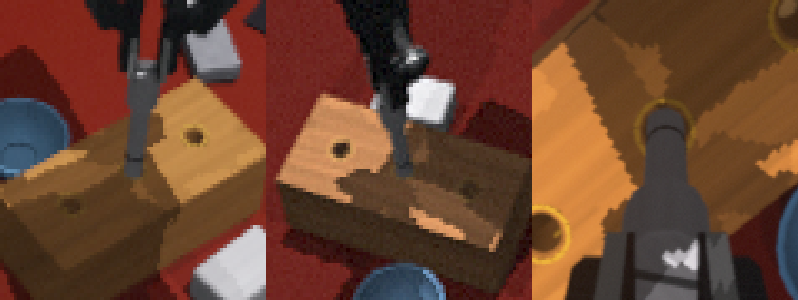

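The post stopped with its ring well above the mouth, about 15 mm by encoder. The force climbed steadily at the series arm/stub stiffness, so the middle socket is blocked. I'll pull out and try the +y socket with faster steps.

```bash
cat >> h.py <<'E'
def out(x,y):
    env.servo_line([x,y,.064+OFF],v=.06); env.servo_line([x,y,.07+OFF],v=.06)
def insert2(x,y):
    env.sleep(.25); f0=np.mean([env.state()['ft_force'] for _ in range(3)],0); env.servo_line([x,y,.061+OFF],v=.05)
    zs=list(np.arange(.060,.0515,-.0015))+[.046,.041]; z=.061; log=[]; res='?'
    while True:
        if zs:
            z=zs.pop(0)
        else: z-=.0013 if F[2]<11 else .0006
        env.servo_line([x,y,z+OFF],v=.03); F=force(f0); tz=env.state()['tool_pos'][2]-OFF
        log.append((round(1000*z,1),round(1000*tz,1),*F.round(1)))
        if zs and F[2]>8: res='edge'; break
        lat=F[:2]
        if np.hypot(*lat)>1.5: d=np.clip(.0001*lat,-.0003,.0003); x+=d[0]; y+=d[1]
        if F[2]>15.2 and tz>.023: res='blocked'; break
        if F[2]>18: res='home' if tz<.021 else 'odd'; env.sleep(.3); break
        if z<.008: break
    for l in log[5:]: print(*l)
    F=force(f0); s=env.state(); print(res,'t',s['clock'],'xyz',x,y,z,'tip',s['tool_pos'],'F',F,'w',s['gripper_width'])
    return res,x,y,z
E
python3 - <<'E'
from h import *
out(.5349,-.1853); print(env.state()['clock'],env.state()['ft_force'])
x,y=.5496,-.1271
env.servo_line([x,y,.07+OFF],v=.08)
r,x,y,z=insert2(x,y)
if r=='blocked':
    out(x,y); print(env.state()['clock'])
E
```

```text
30.0083 [-1.00297634 -0.6350253  -2.05151786]
52.5 52.4 0.0 -0.7 -0.4
46.0 45.8 -0.5 -1.2 -1.2
41.0 40.7 -0.1 -0.4 -1.2
39.7 39.6 0.5 0.0 -2.0
38.4 38.1 0.8 0.1 -2.5
37.1 37.1 0.4 0.1 -1.4
35.8 35.7 0.2 -0.4 -1.1
34.5 34.2 0.8 -0.5 -2.0
33.2 32.9 0.1 0.0 -3.0
31.9 31.6 0.5 0.0 -2.5
30.6 30.3 0.1 -0.5 -2.8
29.3 29.3 0.5 -0.1 -0.9
28.0 28.1 0.3 -0.4 0.5
26.7 27.5 -0.1 -0.6 5.5
25.4 26.9 -0.2 -0.6 9.8
24.1 26.5 -0.5 -0.6 13.4
23.5 26.4 -1.1 -0.8 15.8
blocked t 38.325 xyz 0.5496 -0.1271 0.02349999999999999 tip [ 0.55187304 -0.12802566  0.12306096] F [-0.54596081 -0.66382432 15.09739672] w 0.014445263893123535
39.4
```

Stopped at tip z of about 26.4 mm, which matches the 10 mm stub at 28 mm less 1.6 mm of compression. The middle socket showed the same pattern against its 16 mm stub. That leaves the −y socket.

Run:
```python
from h import *
x,y=.5202,-.2435
env.servo_line([x,y,.07+OFF],v=.1); env.sleep(.3)
r,x,y,z=insert2(x,y)
d=[]
for n in ("side","scene","wrist"):
    f=grab(n,n+"8.png"); u,v=proj(f,[.522,-.244,.08]).astype(int); k=40 if n!="wrist" else 70
    d.append(cv2.resize(f['img'][max(v-k,0):v+k,u-k:u+k],(266,300),interpolation=cv2.INTER_NEAREST))
cv2.imwrite('pics/v8.png',np.hstack(d)); print(r)
```

```text
52.5 52.4 0.1 0.4 -1.0
46.0 45.8 -0.3 0.4 -0.2
41.0 40.7 -0.1 0.1 -1.7
39.7 39.6 -0.1 -0.2 -1.7
38.4 38.3 -0.5 0.2 -0.8
37.1 37.0 -0.4 0.1 -0.6
35.8 35.6 -0.1 0.3 -1.3
34.5 34.4 -0.4 -0.3 -0.9
33.2 33.0 -0.0 0.1 -0.5
31.9 31.6 -0.2 0.8 -2.2
30.6 30.2 -0.1 0.9 -2.4
29.3 29.1 -0.2 0.1 -1.8
28.0 27.7 0.2 0.6 -1.9
26.7 26.6 -0.3 0.2 -0.9
25.4 25.2 0.4 0.8 -1.4
24.1 24.0 -0.2 0.4 -0.9
22.8 22.6 -0.2 0.6 -1.2
21.5 21.1 0.6 0.8 -1.8
20.2 19.8 -0.3 0.6 -3.1
18.9 18.6 -0.4 0.7 -3.6
17.6 17.9 -0.1 0.2 1.0
16.3 17.3 -0.6 0.7 6.3
15.0 16.8 -1.4 0.9 9.9
13.7 16.4 -1.4 0.7 14.5
13.1 16.1 -2.2 0.7 16.1
12.5 16.0 -2.3 0.8 18.2
home t 51.4667 xyz 0.5194768874863105 -0.2431781905501333 0.012499999999999997 tip [ 0.52185685 -0.24474847  0.11269666] F [-2.33578712  1.14521469 18.06891538] w 0.014302866025058791
home
```

Home in the −y socket: the tip bottomed at 16–18 mm with 18 N held. I'll release, retreat straight up and check.

Run:
```python
from h import *
env.gripper_to(.06); s=env.state(); p=s['tool_pos']; print(s['clock'],p,s['gripper_width'],s['ft_force'])
env.servo_line([.5202,-.2435,.23],v=.12); env.sleep(.2)
d=[]
for n in ("side","scene","wrist"):
    f=grab(n,n+"9.png"); u,v=proj(f,[.522,-.244,.09]).astype(int); k=40 if n!="wrist" else 80
    print(n,(u-k,v-k),[proj(f,[.5215,-.244,z]).round(1) for z in (.06,.136)])
    d.append(cv2.resize(f['img'][max(v-k,0):v+k,u-k:u+k],(266,266),interpolation=cv2.INTER_NEAREST))
cv2.imwrite('pics/v9.png',np.hstack(d)); s=env.state(); print(s['clock'],s['ft_force'])
```

```text
52.1167 [ 0.51944409 -0.24308446  0.10867795] 0.05994902803081182 [1.0623221  0.53343164 0.52761054]
side (np.int64(375), np.int64(126)) [array([413.7, 174.4]), array([417.7, 152.7])]
scene (np.int64(187), np.int64(134)) [array([228.8, 180.4]), array([224.5, 163.4])]
wrist (np.int64(242), np.int64(105)) [array([321.8, 176.8]), array([322.1, 200.9])]
53.625 [ 0.05806431 -0.19051412  0.83859404]
```

View pics/v9.png

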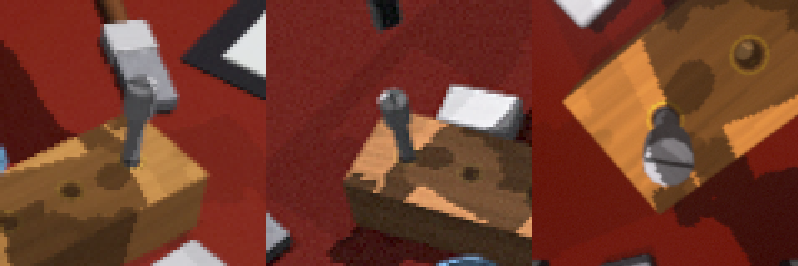

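The post stands upright in the −y socket with its ring at the mouth: head near (417,152) in the side view and (225,163) in the scene view, as predicted. The gripper is clear, so I'll hand it in.

```bash
python3 -c "
from h import *
print(env.job_done(), env.state()['clock'])"
```

```text
the job is handed in; nothing more can be done
the job is handed in; nothing more can be done
```

The post is home and released in the −y socket (mouth0), pressed in with about 18 N at the wrist after the other two sockets proved blocked, and the job was handed in at about 54 s; no verdict was shown.

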